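# Clamp a slide carrier and tighten the clutch knob until it clicks

## Robot

A 6-joint arm with a two-finger parallel gripper is mounted at the origin on a cart in front of the work surface, level with it; the furniture and walls round the work are solid. World frame = base frame: x ahead of the robot, y to its left, z up, the work surface at z = 0. Lengths are in m, angles in rad, forces in N, time in s.
With the tool pointing down it reaches from about 0.35 to 0.775 m from the base axis. Payload 5.5 kg.
Tool frame: the origin (TCP) lies at the very end of the fingers, on their centre line; the grasp point (between the pads) lies env.hold_point_z behind it (env.hold_point_z is the distance from the TCP to the grasp point, in m); z points along the fingers, y is the line along which they close (so a half turn about z gives the same grasp; the last joint's range is limited). The gripper opens to 85 mm and grips with 20 to 120 N. Pads are 22 mm wide; open, the fingers measure 114 mm over their backs; the gripper's body (76 mm by 85 mm) begins 54 mm behind the grasp point. The pads swing forward as they close: fully open they stand 13 mm farther back than shut.
Start: joints at [1.204, 0.313, 0.046, 1.304, 0, 1.431], TCP at [0.129, 0.56, 0.231] pointing down, gripper open.
Joint ranges: [-2.76, 2.76], [-0.86, 1.69], [-1.03, 1.26], [-2.2, 2.34], [-1.47, 1.5], [-3.14, 3.14]. Speed limits (rad/s): [2.57, 2.57, 3.14, 3.14, 3.14, 3.14].

## Interface

Orientations are given as a unit quaternion [w, x, y, z].
In Python, from workcell import env gives the robot as it stands.
- The arm moves only by the tool carry_out, never from a script. Its argument "steps" is a list of rows, each a list of 3 entries, a list of its own where there are three numbers: the turn, a rotation vector about the tool's x, y, z in degrees, then the shift along the tool's x, y, z in cm, then the closure in counts, from 0 (fully open) to 255 (shut). A call has exactly 8 rows; each row is the pose to reach, as a shift and turn from the pose commanded when the call began, along the tool's axes at that moment; what a row does not reach only later rows make up. A row lasts 1/8 s, in which the tool goes at most 62.5 mm and 10.7 degrees, less where a joint would pass 70% of its speed; a pose out of reach is approached as far as the arm can. A call with a gripper value outside its range is refused whole. The fingers move at their own pace and stop on an object; "force" is the grip in N (left out, the last holds). Time passes only in rows, so rows that repeat a pose let the fingers close, or fill a call up. It gives the time, the measured TCP pose, the force, the opening and the grip force at its end, in the units of the state.
- env.get_state(): the state, without advancing time (a new reading comes with each control period).
- env.read_camera(name): name is "side" or "top" or "wrist"; returns (picture, depth): 480x640x3 uint8, red, green, blue; 480x640 float32, m along the optical axis (not along the pixel's ray), 0 where there is no reading.
- env.get_calibration(name): a dict with "fx", "fy", "cx", "cy" (pixels), "origin" and "orientation" of the camera in the world. Camera axes: x right, y up, looking along -z (the intrinsics and any distortion apply to the point x, -y, -z); pixel columns grow to the right and rows downward; lengths in m; the calibration is good to about 2 mm. The wrist camera is an equidistant fisheye: a pixel r from the principal point sees the ray r / f radians off the axis. A picture is of the moment at which its call begins: read the wrist's pose just before it. get_calibration takes no time and is no camera call; for the wrist camera it gives the pose at the moment of the call.
- env.hand_in(): hands the job in; it is judged then, once.
The state is a dict: "clock": time; "joint_pos": joint angles; "qvel": joint speeds; "tau": joint torques, N m; "tcp_pos": TCP position; "orientation": TCP orientation; "wrist_force": force on the tool from outside, world axes, zero at the start; "ft_torque": the same for the moment, N m; "finger_gap": finger opening in m; "grip_force": force on a finger pad.
Only numpy, scipy, OpenCV 4.12 (cv2) and the standard library are available. Lean on these libraries where they do the work, as an engineer would, in place of code of your own. Each camera call takes 0.05 s, during which the arm holds its last target. There are 200 camera calls.

## Task

Clamp the slide carrier in the clamping stage: lift the hold-down clip by its blue bar, slide the carrier handle-last along the channel beneath the clip until its nose meets the end stop, and lower the clip flat onto it. Then turn the black knob clockwise (seen from above) to swing the red lug over the clip's ear as far as it goes, and keep turning until the knob's slip clutch clicks once or twice, no more than three times, to show that the set torque is reached. Let go of everything and leave the bottle, vial and beaker where they stand.

Things in the scene. Friction and masses are not known exactly. Their poses are not given: they have to be found in the camera images.
- stage: Clamping stage: grey metal plate 12 mm thick fixed to the worktop. Origin on the worktop, x along its carrier channel, y to the knob's side. In its frame (mm): plate x -70..+84, y -36..+96, top z 12; clip hinged at the far (+x) end; knob axis at (20, 70). The carrier is slid in towards +x and is home when its origin is at (0, 0, 12) with the axes aligned
- channel_stop (a point): Middle of the end stop's face at the channel floor, (56, 0, 12) mm in the stage's frame; the carrier's nose meets it when home. The channel is 34 mm wide along y=0, between dark rails 7 mm high, from x=-32 to the stop, with flared mouth pieces from x=-55
- clip (a joint): Hold-down clip (steel strip with blue lift bar), hinge angle in rad: 0 flat on the carrier at home (as far as -0.08 with the channel empty), grows as the bar is lifted, 1.25 fully open. The hinge is stiff (0.09 N m): the clip stays at any angle where it is left. From about 0.8 up the carrier and its handle pass beneath freely
- clip_bar (a point): Middle of the clip's blue lift bar: round, 36 mm long along the stage's y, 10 mm thick, both ends free; can be pinched by its two ends from above and swivels between the fingers. With the clip at 0 it is at (-5, 0, 54) mm in the stage's frame; it moves on a circle of radius 80 mm about clip_hinge, up and towards +x
- clip_hinge (a point): The clip's hinge axis, along the stage's y, at (70, 0, 25.5) mm in the stage's frame
- carrier: Grey slide carrier, loose, about 80 g, lying flat, glass slide in its top. Origin on its underside; in its frame (mm): plate 8 thick, 30 wide (y), from x=-22 to the nose at x=+56; neck 12 wide back to x=-54 with an orange upright handle 26 long (x -54..-28), 12 wide (y), top at z 34
- carrier_handle (a point): Grip point in the carrier's orange handle: at (-41, 0, 22) mm in the carrier's frame; grasp across the 12 mm (along y) from above
- lug (a joint): Turn of the spindle with the red locking lug, rad: starts at 0 to 0.25 (lug clear of the clip), grows clockwise from above to a hard stop at 0.9, where the lug points along the stage's -y over the clip's side ear. Friction 0.15 N m. Lug 48 mm long from the knob's axis, z 30..38 mm; it passes 2.5 mm above the ear when the clip is down
- clutch_knob (a joint): Slip of the black knob against its spindle, rad, 0 at the start, grows clockwise. Below the clutch torque (0.23 N m) it stays near 0 and the lug turns with the knob; once the lug is at its stop the clutch slips and clicks, torque rising and falling once per click, 0.39 rad each (16 clicks a turn); let go between clicks, it springs back towards the last click
- knob_grip (a point): On the knob's vertical axis, at the height to grip: z 60 mm; the knob is round and fluted, 34 mm in diameter, from z 41 to 73 mm, at (20, 70) mm in the stage's frame
- brown_bottle: Brown bottle with red cap, 52 mm across, 110 mm tall, upright, loose bystander; origin at the centre of its underside
- vial: Small amber vial with white cap, 21 mm across, 51 mm tall, upright, loose bystander; origin at the centre of its underside
- small_beaker: Small clear beaker, 60 mm across, 63 mm tall, upright, loose bystander; origin at the centre of its underside
There are look-alikes about, which are no part of the job. Leave any purple look-alike of the carrier alone.

How it is judged:
By the outcome, as a careful person would: the job done as asked, in the order asked, and still so for the second after the job is handed in, with the robot touching nothing.
It also fails if it takes over 72 s, if anything falls off the work surface, if the arm or the gripper's body presses on something with over 40 N, if the wrist force passes 120 N, or if a joint passes its speed limit or range.

## Working session

There is one attempt and no reset: what is moved stays moved. The work goes in short steps, Python scripts to look and compute and a tool call to move; the robot and the scene stay as the last step left them, time stands still between calls to the robot, and variables do not carry over. Pictures are saved under pics/ and viewed, at most 11 in all, crops included, and the job is handed in when it is done.

Besides the shell and the picture viewer there is one more tool, called after ">>>" as name(argument=value, ...), one argument or row to a line, values as JSON. carry_out: Moves the arm, as the interface text tells. Its arguments: {"type":"object","properties":{"steps":{"type":"array","items":{"type":"array"}},"force":{"type":"number"}},"required":["steps"]}

```bash
ls; mkdir -p pics; python3 - <<'E'
from workcell import env
import cv2
print(env.get_state(), env.hold_point_z)
for n in ["side","top"]:
    p,d=env.read_camera(n); cv2.imwrite(f"pics/{n}0.png",p[:,:,::-1]); 
    import numpy as np; np.savez(f"{n}0.npz",p=p,d=d); print(env.get_calibration(n))
E
```

```text
pics
{'clock': 0.0, 'joint_pos': array([1.20439120e+00, 3.13975676e-01, 4.49721145e-02, 1.30357266e+00,
       3.10325137e-05, 1.43117982e+00]), 'qvel': array([ 2.04481940e-04, -2.76170703e-03, -1.45947259e-03,  2.76040816e-07,
        2.82793323e-04, -2.39235507e-03]), 'tau': array([ 6.35939086e-04, -4.80623960e+01,  2.98533064e+01,  1.91197061e-02,
       -1.25772804e-04,  3.65045977e-06]), 'tcp_pos': array([0.12911666, 0.55980163, 0.23042011]), 'orientation': array([-2.37793670e-04,  1.13151428e-01,  9.93577356e-01, -8.57729196e-04]), 'wrist_force': array([-0.7973626 ,  0.0736397 , -0.56625278]), 'ft_torque': array([ 0.00252264, -0.00433051,  0.01188753]), 'grip_force': 0.0, 'finger_gap': 0.08524740518423407} 0.0187
{'fx': 455.69002328506303, 'fy': 455.69002328506303, 'cx': 314.9894812310718, 'cy': 242.9389729119898, 'origin': array([ 0.36610134, -0.71861393,  0.67336744]), 'orientation': array([ 0.89201592,  0.43723127, -0.05747523, -0.09916156])}
{'fx': 522.7590533184882, 'fy': 522.7590533184882, 'cx': 323.8617380868321, 'cy': 241.8585719245162, 'origin': array([0.31465824, 0.02908491, 1.16190481]), 'orientation': array([-0.69450418, -0.07368948,  0.07096882,  0.71217781])}
```

View pics/top0.png

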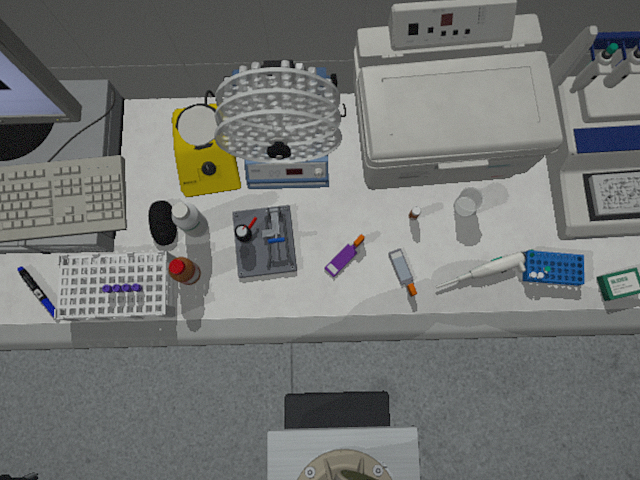

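View pics/side0.png

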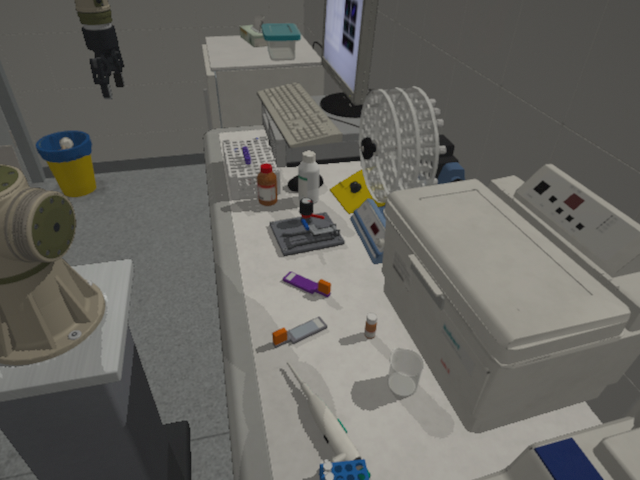

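The top view shows the stage at about (265,242), with the knob at (243,233) and the blue bar at (275,238). The carrier is at (402,270) with its handle at (410,289) towards the robot. The purple look-alike is at (345,258), the brown bottle at (182,270), the vial at (414,214) and the beaker at (465,202). The side view agrees.

```bash
cat > h.py <<'E'
import numpy as np, cv2
from scipy.spatial.transform import Rotation as R
from workcell import env
def rot(q): return R.from_quat([q[1],q[2],q[3],q[0]])
def ray(cal,u,v,fish=False):
    x,y=(u-cal['cx'])/cal['fx'],(v-cal['cy'])/cal['fy']
    if fish:
        r=np.hypot(x,y)+1e-12; d=np.array([np.sin(r)*x/r,-np.sin(r)*y/r,-np.cos(r)])
    else: d=np.array([x,-y,-1.])
    return rot(cal['orientation']).apply(d)
def onz(cal,u,v,z,fish=False):
    d=ray(cal,u,v,fish); o=np.asarray(cal['origin']); return o+d*(z-o[2])/d[2]
def blobs(img,lo,hi,amin=15):
    m=cv2.inRange(cv2.cvtColor(img,cv2.COLOR_RGB2HSV),np.array(lo),np.array(hi))
    n,l,s,c=cv2.connectedComponentsWithStats(m)
    return [(int(s[i,4]),c[i].round(1),l==i) for i in range(1,n) if s[i,4]>=amin]
def goal(pos,yaw,tilt=None):
    """tool down; yaw = world angle (deg) of tool y axis. prints turn(deg), shift(cm) in tool axes; picks nearest half turn"""
    s=env.get_state(); q=rot(s['orientation']); best=None
    for k in (0,180):
        a=np.radians(yaw+k); y=np.array([np.cos(a),np.sin(a),0]); z=np.array([0,0,-1.]); x=np.cross(y,z)
        t=(q.inv()*R.from_matrix(np.c_[x,y,z])).as_rotvec(degrees=True)
        if best is None or np.linalg.norm(t)<np.linalg.norm(best): best=t
    sh=q.inv().apply(np.asarray(pos)-s['tcp_pos'])*100
    print('turn',best.round(1),'shift cm',sh.round(2)); return best,sh
E
python3 - <<'E'
from h import *
z=np.load('top0.npz'); p=z['p']; cal=env.get_calibration('top')
for nm,lo,hi,h in [('orange',(5,180,120),(16,255,255),.034),('blue',(100,120,60),(125,255,255),.054),('red',(0,180,90),(4,255,255),.036),('dark',(0,0,0),(180,255,38),.073)]:
    for a,c,m in blobs(p,lo,hi,20):
        if 150<c[0]<480 and 190<c[1]<310: print(nm,a,c,onz(cal,*c,h).round(4))
# stage plate outline, carrier outline
hsv=cv2.cvtColor(p,cv2.COLOR_RGB2HSV)
for nm,(x0,y0,x1,y1),t in [('stage',(225,195,310,290),135),('carrier',(380,240,425,300),165)]:
    sub=(cv2.cvtColor(p,cv2.COLOR_RGB2GRAY)[y0:y1,x0:x1]<t).astype(np.uint8)
    c=max(cv2.findContours(sub,0,2)[0],key=cv2.contourArea)+np.array([x0,y0])
    b=cv2.boxPoints(cv2.minAreaRect(c)); print(nm,[onz(cal,*q,.012 if nm=='stage' else .008)[:2].round(4) for q in b])
E
```

```text
orange 49 [358.8 239.4] [ 0.5527 -0.0466  0.034 ]
orange 55 [412.1 288.6] [ 0.4411 -0.1576  0.034 ]
blue 74 [275.9 239.8] [0.5522 0.1343 0.054 ]
red 28 [252.  222.5] [0.5967 0.1889 0.036 ]
dark 920 [161.8 222.9] [0.5916 0.3775 0.073 ]
dark 114 [244.6 235.9] [0.5584 0.1993 0.073 ]
stage [array([0.6313, 0.2413]), array([0.6428, 0.1056]), array([0.4771, 0.0904]), array([0.4662, 0.2223])]
carrier [array([ 0.4228, -0.0899]), array([ 0.5395, -0.0953]), array([ 0.5369, -0.1941]), array([ 0.4204, -0.1867])]
```

```bash
python3 - <<'E'
from h import *
goal([.50,.15,.24],98)
c=env.get_calibration('wrist'); s=env.get_state(); print(c, rot(s['orientation']).inv().apply(c['origin']-s['tcp_pos']))
E
```

```text
turn [ -0.1  -0.  -21. ] shift cm [-45.35 -31.6   -0.91]
{'fx': 371.64829954431775, 'fy': 371.64829954431775, 'cx': 318.0904662692124, 'cy': 233.40866465057695, 'origin': array([0.05202882, 0.576555  , 0.37299758]), 'orientation': array([ 0.77309666, -0.12078731, -0.09533428,  0.61534003])} [ 0.07892832 -0.00129474 -0.1424838 ]
```

>>> carry_out(
  steps=[
    [[0,0,-3],[-5,-3.5,-0.5],0],
    [[0,0,-6],[-10,-7,-1],0],
    [[0,0,-9],[-15,-10.5,-1],0],
    [[0,0,-12],[-20,-14,-1],0],
    [[0,0,-15],[-25,-17.5,-1],0],
    [[0,0,-18],[-31,-21.5,-1],0],
    [[0,0,-21],[-37,-26,-1],0],
    [[0,0,-21],[-42,-29.5,-1],0],
  ],
)

```text
clock: 1.1
tcp_pos: [0.4594, 0.1921, 0.2411]
orientation: [-0.0, -0.07, 0.998, 0.0]
wrist_force: [1.7, 1.0, -0.6]
finger_gap: 0.0854
grip_force: 0.0
```

```bash
python3 - <<'E'
from h import *
s=env.get_state(); print(s['clock'],s['tcp_pos'],np.abs(s['qvel']).max())
goal([.48,.15,.22],98)
c=env.get_calibration('wrist'); p,d=env.read_camera('wrist'); cv2.imwrite('pics/w1.png',p[:,:,::-1]); np.savez('w1.npz',p=p,d=d,**{k:c[k] for k in c})
E
```

```text
1.1 [0.45937469 0.19207292 0.24110721] 0.937657196667461
turn [ 0. -0.  0.] shift cm [-1.46 -4.45  2.11]
```

View pics/w1.png

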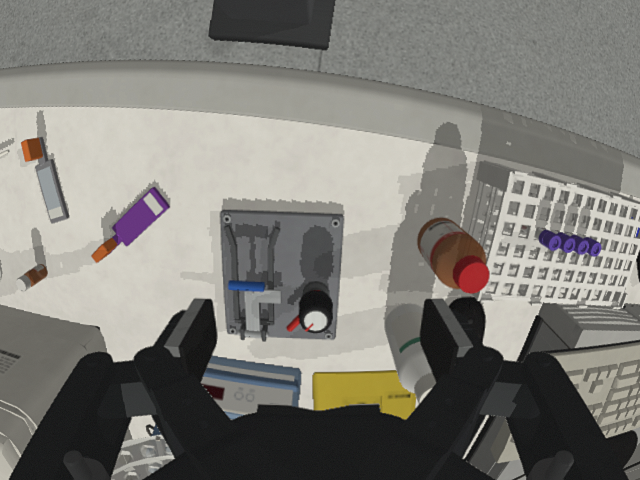

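The wrist view shows the stage plate with corners near (222,212), (343,212) and (338,338). The blue bar is at (246,286), the white-topped knob at (315,321) and the red lug at (297,323). I'll measure from this.

```bash
python3 - <<'E'
from h import *
z=np.load('w1.npz'); p=z['p']; cal={k:z[k] for k in ('fx','fy','cx','cy','origin','orientation')}
g=cv2.cvtColor(p,cv2.COLOR_RGB2GRAY)
print('gray row 240:',g[240,205:360:5],'col 230:',g[195:350:5,232])
for t in (115,130):
    x0,y0,x1,y1=205,195,365,350
    sub=(g[y0:y1,x0:x1]<t).astype(np.uint8)
    c=max(cv2.findContours(sub,0,1)[0],key=cv2.contourArea).reshape(-1,2)+[x0,y0]
    w=np.array([onz(cal,*q,.012,True)[:2] for q in c],np.float32)*1000
    r=cv2.minAreaRect(w.astype(np.float32)); print(t,r, cv2.boxPoints(r).round(1).tolist())
for nm,lo,hi,h in [('blue',(100,120,60),(125,255,255),.054),('red',(0,180,90),(4,255,255),.036),('orange',(5,180,120),(16,255,255),.034),('white',(0,0,215),(180,25,255),.073)]:
    for a,c,m in blobs(p,lo,hi,30):
        if c[0]<350 and (nm!='white' or 300<c[0]<335 and 300<c[1]<335):
            ys,xs=np.nonzero(m); w=np.array([onz(cal,x,y,h,True)[:2] for x,y in zip(xs,ys)]); 
            print(nm,a,c,w.mean(0).round(4), cv2.minAreaRect((w*1000).astype(np.float32)))
E
```

```text
gray row 240: [209 208 189 163  98  74  62 107 106  75 107 106  99  63  76 108 108 108
 109 108  76  77  78  78  77  76 112 107 187 185 187] col 230: [207 142 142  74 107 103 103  72  49  75  75  76  75  76  74  77  76  58
  71  87 101 104 102 102 103 103 101  61 214 210 208]
115 ((559.3468627929688, 163.1763916015625), (160.77978515625, 130.49008178710938), 5.8872599601745605) [[472.70001220703125, 219.8000030517578], [486.1000061035156, 90.0], [646.0, 106.5], [632.5999755859375, 236.3000030517578]]
130 ((559.6857299804688, 163.15985107421875), (162.03932189941406, 130.87408447265625), 5.575716018676758) [[472.70001220703125, 220.39999389648438], [485.3999938964844, 90.19999694824219], [646.7000122070312, 105.9000015258789], [634.0, 236.1999969482422]]
blue 326 [245.9 285.7] [0.5493 0.1316] ((549.1491088867188, 131.39334106445312), (9.988824844360352, 37.25834274291992), 9.157818794250488)
red 75 [293. 324.] [0.5974 0.1833] ((597.2574462890625, 183.86109924316406), (5.7650556564331055, 18.83411979675293), 57.067466735839844)
orange 121 [ 26.4 150.9] [ 0.4385 -0.1583] ((437.4219055175781, -155.248291015625), (24.705678939819336, 17.661983489990234), 18.33338165283203)
orange 156 [100.6 252.8] [ 0.5492 -0.0465] ((546.9456176757812, -43.48175811767578), (11.474971771240234, 34.4710693359375), 43.579925537109375)
```

```bash
python3 - <<'E'
from h import *
goal([.549,.1315,.12],97.5)
E
```

```text
turn [-0.2  0.2  0.1] shift cm [-7.59 -6.56 12.13]
```

>>> carry_out(
  steps=[
    [[0,0,0],[-2.5,-2.2,3],90],
    [[0,0,0],[-5,-4.4,6],90],
    [[0,0,0],[-7,-6,9],90],
    [[0,0,0],[-7.6,-6.5,12],90],
    [[0,0,0],[-7.6,-6.5,12],90],
    [[0,0,0],[-7.6,-6.5,12],90],
    [[0,0,0],[-7.6,-6.5,12],90],
    [[0,0,0],[-7.6,-6.5,12],90],
  ],
)

```text
clock: 2.15
tcp_pos: [0.5433, 0.1405, 0.1226]
orientation: [0.001, -0.07, 0.998, 0.0]
wrist_force: [0.0, 0.2, -0.4]
finger_gap: 0.0552
grip_force: 0.0
```

```bash
python3 - <<'E'
from h import *
s=env.get_state(); print(s['clock'],s['tcp_pos'],s['orientation'],s['finger_gap'])
c=env.get_calibration('wrist'); p,d=env.read_camera('wrist'); cv2.imwrite('pics/w2.png',p[:,:,::-1]); np.savez('w2.npz',p=p,d=d,**{k:c[k] for k in c})
for a,cc,m in blobs(p,(100,120,60),(125,255,255),100):
    ys,xs=np.nonzero(m); w=np.array([onz(c,x,y,.052,True)[:2]*1000 for x,y in zip(xs,ys)],np.float32); r=cv2.minAreaRect(w)
    dd=d[m]; P=np.array([np.array(c['origin'])+ray(c,x,y,True)/np.cos(np.hypot(x-c['cx'],y-c['cy'])/c['fx'])*d[y,x] for x,y in zip(xs,ys) if d[y,x]>0])
    print(a,cc,r,P.mean(0),P.max(0),P.min(0))
E
```

```text
2.15 [0.54329003 0.14051148 0.12264903] [ 1.12142306e-03 -7.01071506e-02  9.97538833e-01  8.36756828e-05] 0.05518791321322514
927 [303.6 258.7] ((550.053466796875, 131.71087646484375), (10.573163032531738, 36.731563568115234), 5.389778137207031) [0.54791178 0.13163857 0.05715507] [0.57142083 0.15356236 0.06064552] [0.54245857 0.11155999 0.01799916]
```

View pics/w2.png

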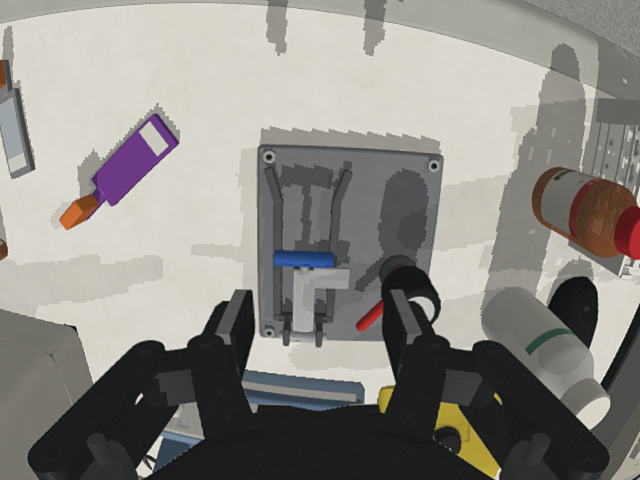

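The close wrist view shows the bar at (304,259). The plate screws are at (269,157), (434,166) and (269,331), the knob at (412,292) and the lug at (370,312). Fingers straddle the bar.

```bash
python3 - <<'E'
from h import *
z=np.load('w2.npz'); cal={k:z[k] for k in ('fx','fy','cx','cy','origin','orientation')}
f=lambda u,v,h: onz(cal,u,v,h,True)[:2]*1000
a,b,c=f(269,157,.012),f(434,166,.012),f(269,331,.012); print(a,b,c)
print('yaw y',np.degrees(np.arctan2(*(b-a)[::-1]))-90,np.linalg.norm(b-a),'yaw x',np.degrees(np.arctan2(*(c-a)[::-1])),np.linalg.norm(c-a))
for u,v in [(258,146),(442,156),(259,336)]: print(f(u,v,.012))
for u,v in [(425,303)]: print('knob top?',f(u,v,.073))
goal([.549,.1317,.039],96.5)
E
```

```text
[495.59839143  99.15575608] [484.35205645 213.95345891] [632.64454484 112.45485417]
yaw y 5.595215549337553 115.34726969064825 yaw x 5.5426857701563055 137.68992038156813
[488.951501   90.7100176]
[476.25647507 218.46891166]
[638.96530935 104.68687333]
knob top? [560.3786271  207.29067496]
turn [0.  0.1 1.5] shift cm [-0.44 -0.95  8.34]
```

>>> carry_out(
  steps=[
    [[0,0,2.5],[-0.5,-0.9,2],90],
    [[0,0,2.5],[-0.5,-0.9,4.5],90],
    [[0,0,2.5],[-0.5,-0.9,7],90],
    [[0,0,2.5],[-0.5,-0.9,8.5],90],
    [[0,0,2.5],[-0.5,-0.9,8.5],90],
    [[0,0,2.5],[-0.5,-0.9,8.5],110],
    [[0,0,2.5],[-0.5,-0.9,8.5],150],
    [[0,0,2.5],[-0.5,-0.9,8.5],180],
  ],
  force=30,
)

```text
clock: 3.2
tcp_pos: [0.5497, 0.1324, 0.0372]
orientation: [0.001, -0.048, 0.999, 0.0]
wrist_force: [0.6, 2.8, 0.5]
finger_gap: 0.0351
grip_force: 29.8
```

```bash
python3 - <<'E'
from h import *
s=env.get_state(); print(s['clock'],s['tcp_pos'],s['orientation'],s['finger_gap'],s['grip_force'],s['wrist_force'])
q=rot(s['orientation'])
# arc shifts in tool axes for bar angle
yaw=np.radians(5.55); X=np.array([np.cos(yaw),np.sin(yaw),0]); H=80.2; a0=np.arctan2(28.5,75)
f=lambda t: (70-H*np.cos(a0+t))*X+np.array([0,0,25.5+H*np.sin(a0+t)])
for t in np.arange(0,1.21,.1): print(round(t,2),(q.inv().apply(f(t)-f(0.02))/10).round(2))
E
```

```text
3.2 [0.54971009 0.1323622  0.03720576] [ 8.62114229e-04 -4.81873491e-02  9.98837822e-01  4.91605381e-04] 0.03512175355876795 29.773066341876984 [0.63113432 2.76936317 0.46621729]
0.0 [ 0.06 -0.    0.15]
0.1 [-0.26  0.   -0.58]
0.2 [-0.66  0.   -1.28]
0.3 [-1.12  0.   -1.94]
0.4 [-1.65  0.   -2.54]
0.5 [-2.23  0.   -3.09]
0.6 [-2.87  0.   -3.58]
0.7 [-3.55  0.01 -4.  ]
0.8 [-4.27  0.01 -4.36]
0.9 [-5.02  0.01 -4.64]
1.0 [-5.79  0.01 -4.84]
1.1 [-6.59  0.01 -4.96]
1.2 [-7.39  0.01 -5.01]
```

>>> carry_out(
  steps=[
    [[0,0,0],[-0.3,0,-0.6],180],
    [[0,0,0],[-0.7,0,-1.3],180],
    [[0,0,0],[-1.1,0,-1.9],180],
    [[0,0,0],[-1.6,0,-2.5],180],
    [[0,0,0],[-2.2,0,-3.1],180],
    [[0,0,0],[-2.9,0,-3.6],180],
    [[0,0,0],[-3.5,0,-4],180],
    [[0,0,0],[-4.3,0,-4.4],180],
  ],
  force=30,
)

```text
clock: 4.2
tcp_pos: [0.5909, 0.1363, 0.0808]
orientation: [-0.001, -0.048, 0.999, 0.0]
wrist_force: [-4.4, 3.5, -0.7]
finger_gap: 0.0348
grip_force: 30.5
```

>>> carry_out(
  steps=[
    [[0,0,0],[-0.75,0,-0.3],180],
    [[0,0,0],[-1.5,0,-0.5],180],
    [[0,0,0],[-2.3,0,-0.6],180],
    [[0,0,0],[-2.6,0,-0.6],180],
    [[0,0,0],[-2.6,0,-0.6],130],
    [[0,0,0],[-2.6,0,-0.6],100],
    [[0,0,0],[-2.6,0,-2.5],90],
    [[0,0,0],[-2.6,0,-6],90],
  ],
)

```text
clock: 5.2
tcp_pos: [0.6168, 0.1377, 0.1393]
orientation: [-0.002, -0.048, 0.999, -0.0]
wrist_force: [1.2, 0.0, -0.9]
finger_gap: 0.0554
grip_force: 0.0
```

```bash
python3 - <<'E'
from h import *
s=env.get_state(); print(s['clock'],s['tcp_pos'],s['finger_gap'],s['joint_pos'])
p,d=env.read_camera('side'); c=env.get_calibration('side')
for a,cc,m in blobs(p,(100,120,60),(125,255,255),15):
    if 270<cc[0]<360 and 190<cc[1]<260:
        print('bar',a,cc); ys,xs=np.nonzero(m)
        P=np.array([c['origin']+ray(c,x,y)*d[y,x] for x,y in zip(xs,ys)]); print(np.median(P,0))
goal([.45,-.16,.18],108)
E
```

```text
5.2 [0.61681786 0.1377129  0.13932034] 0.05540985867541315 [ 9.31388161e-02  4.63790153e-01  4.20266812e-02  1.15214210e+00
 -8.34924614e-04 -2.29175052e-03]
bar 34 [331.1 201.6]
[0.61169351 0.13217643 0.11114467]
turn [ -0.1   0.3 -12.5] shift cm [ 19.74 -28.05  -3.52]
```

>>> carry_out(
  steps=[
    [[0,0,0],[3,-1,-3.5],90],
    [[0,0,-2],[6.5,-6,-3.5],90],
    [[0,0,-4],[10,-11,-3.5],90],
    [[0,0,-6],[13.5,-16,-3.5],90],
    [[0,0,-8],[17,-21,-3.5],90],
    [[0,0,-10],[19,-25.5,-3.5],90],
    [[0,0,-12],[19,-28,-3.5],90],
    [[0,0,-12],[19,-28,-3.5],90],
  ],
)

```text
clock: 6.25
tcp_pos: [0.4556, -0.1607, 0.1756]
orientation: [0.0, -0.15, 0.989, -0.001]
wrist_force: [-0.5, -0.1, 0.2]
finger_gap: 0.0555
grip_force: 0.0
```

```bash
cat > car.py <<'E'
from h import *
s=env.get_state(); print(s['clock'],s['tcp_pos'],s['finger_gap'],np.abs(s['qvel']).max())
c=env.get_calibration('wrist'); p,d=env.read_camera('wrist'); cv2.imwrite('pics/w3.png',p[:,:,::-1]); np.savez('w3.npz',p=p,d=d,**{k:c[k] for k in c})
for a,cc,m in blobs(p,(5,180,100),(16,255,255),100):
    ys,xs=np.nonzero(m); P=np.array([np.array(c['origin'])+ray(c,x,y,True)/np.cos(np.hypot(x-c['cx'],y-c['cy'])/c['fx'])*d[y,x] for x,y in zip(xs,ys)])
    T=P[P[:,2]>np.percentile(P[:,2],95)-.004]; w=np.array([onz(c,x,y,.034,True)[:2]*1000 for (x,y),q in zip(zip(xs,ys),P) if q[2]>np.percentile(P[:,2],95)-.004],np.float32)
    print(a,cc,'ztop',T[:,2].mean(),len(T),cv2.minAreaRect(w))
E
python3 car.py
```

```text
6.25 [ 0.45559736 -0.16067055  0.17559995] 0.05550591753423463 0.043576877579444145
406 [324.8 197.7] ztop 0.03377554891845343 406 ((437.662841796875, -161.74612426757812), (24.08757972717285, 10.1141357421875), 17.781381607055664)
```

View pics/w3.png

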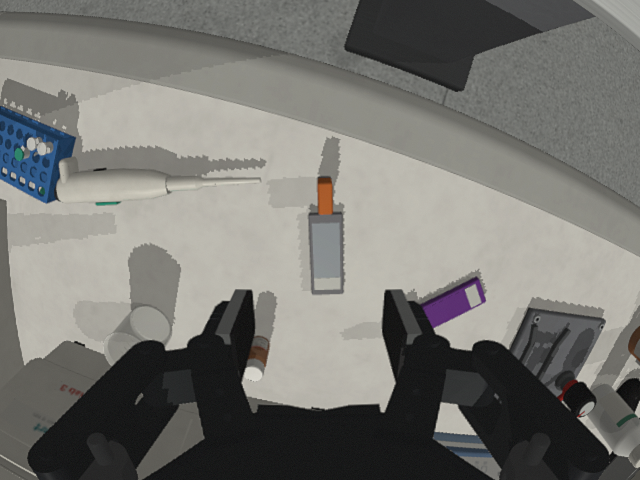

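The view shows the carrier at (326,240) nearly upright in the picture, with its handle at (325,197). The vial at (257,357) is well ahead of it. The handle is at (0.4377, -0.1617), with the carrier yawed 17.7°.

```bash
python3 - <<'E'
from h import *
goal([.4377,-.1617,.010],107.7)
E
```

```text
turn [-0.   0.  -0.3] shift cm [ 1.77  0.31 16.54]
```

>>> carry_out(
  steps=[
    [[0,0,-0.3],[1.2,0.3,4],90],
    [[0,0,-0.3],[1.8,0.3,8],90],
    [[0,0,-0.3],[1.8,0.3,12],90],
    [[0,0,-0.3],[1.8,0.3,15.5],90],
    [[0,0,-0.3],[1.8,0.3,16.5],90],
    [[0,0,-0.3],[1.8,0.3,16.5],150],
    [[0,0,-0.3],[1.8,0.3,16.5],230],
    [[0,0,-0.3],[1.8,0.3,16.5],240],
  ],
  force=40,
)

```text
clock: 7.3
tcp_pos: [0.4387, -0.1616, 0.0118]
orientation: [0.001, -0.155, 0.988, -0.001]
wrist_force: [0.1, 0.2, 5.1]
finger_gap: 0.0111
grip_force: 40.4
```

>>> carry_out(
  steps=[
    [[0,0,0],[0,0,0],255],
    [[0,0,0],[0,0,-0.5],255],
    [[0,0,0],[0,0,-2],255],
    [[0,0,0],[0,0,-4],255],
    [[0,0,0],[0,0,-6],255],
    [[0,0,0],[0,0,-7],255],
    [[0,0,0],[0,0,-7],255],
    [[0,0,0],[0,0,-7],255],
  ],
  force=40,
)

```text
clock: 8.3
tcp_pos: [0.4369, -0.1608, 0.0796]
orientation: [-0.0, -0.155, 0.988, 0.0]
wrist_force: [0.6, 0.2, -0.9]
finger_gap: 0.0112
grip_force: 39.7
```

```bash
python3 - <<'E'
from h import *
s=env.get_state(); print(s['clock'],s['tcp_pos'],s['finger_gap'],s['grip_force'],s['wrist_force'],s['ft_torque'])
c=env.get_calibration('wrist'); p,d=env.read_camera('wrist'); cv2.imwrite('pics/w4.png',p[:,:,::-1]); np.savez('w4.npz',p=p,d=d,**{k:c[k] for k in c})
E
```

```text
8.3 [ 0.43688618 -0.16075296  0.07962926] 0.01122020383623384 39.69795763492584 [ 0.55362548  0.2289439  -0.89781318] [ 0.03467446  0.06328478 -0.04656093]
```

View pics/w4.png

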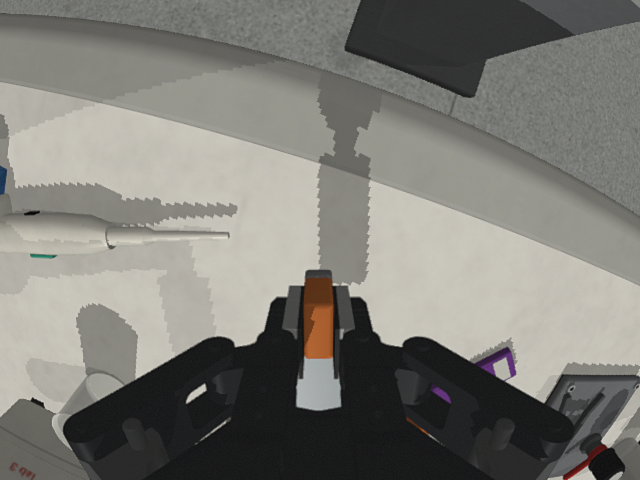

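The carrier is held level in the fingers at (318,320), and its shadow falls clear on the bench. Next I'll move it to the channel mouth.

```bash
python3 - <<'E'
from h import *
goal([.4151,.1195,.075],95.55)
E
```

```text
turn [ 0.1 -0.1 12.3] shift cm [-6.5  27.34  0.47]
```

>>> carry_out(
  steps=[
    [[0,0,1],[-0.5,3,0],255],
    [[0,0,3],[-1.5,7.5,0],255],
    [[0,0,5],[-2.7,12,0],255],
    [[0,0,7],[-3.8,16.5,0.1],255],
    [[0,0,9.5],[-5,21,0.3],255],
    [[0,0,12.3],[-6,25,0.5],255],
    [[0,0,12.3],[-6.5,27.3,0.5],255],
    [[0,0,12.3],[-6.5,27.3,0.5],255],
  ],
)

```text
clock: 9.35
tcp_pos: [0.4149, 0.12, 0.0746]
orientation: [-0.001, -0.05, 0.999, 0.0]
wrist_force: [-0.0, 0.2, -0.4]
finger_gap: 0.0113
grip_force: 39.7
```

```bash
python3 - <<'E'
from h import *
p,d=env.read_camera('side'); p,d=env.read_camera('side'); cv2.imwrite('pics/s5.png',cv2.resize(p[150:290,200:380,::-1],(720,560),interpolation=cv2.INTER_CUBIC))
s=env.get_state(); print(s['clock'],s['tcp_pos'],s['orientation'],s['finger_gap'],s['grip_force'],s['wrist_force'],s['ft_torque'])
goal([.4151,.1195,.0275],95.55)
E
```

```text
9.45 [0.41543563 0.11855728 0.07480188] [-4.96693596e-04 -4.83472667e-02  9.98830444e-01 -1.98092381e-04] 0.011432055289351675 39.71828520298004 [0.00802761 0.35188042 0.20269795] [ 0.01811805  0.01730425 -0.04357477]
turn [-0.  -0.1 -0. ] shift cm [0.02 0.1  4.73]
```

View pics/s5.png

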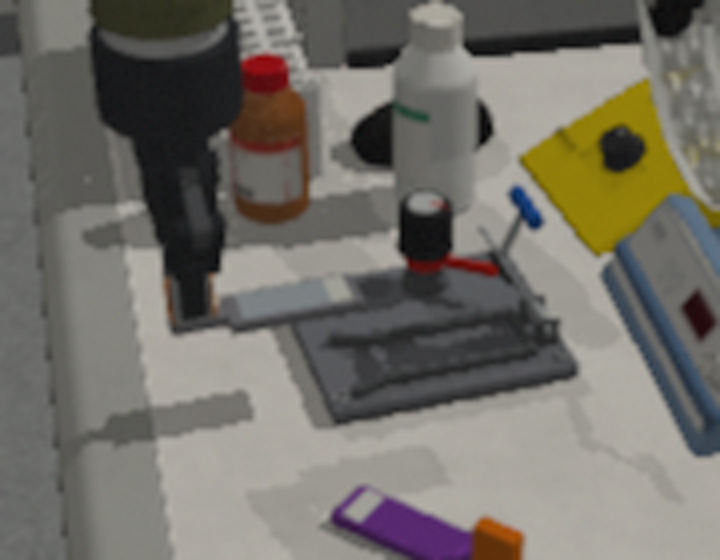

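The enlarged side view shows the carrier level and in line with the channel, held at (185,305) with its nose at (345,285). The clip stands open with its bar at (525,205).

>>> carry_out(
  steps=[
    [[0,0,0],[0,0.1,2.5],255],
    [[0,0,0],[0,0.1,4.2],255],
    [[0,0,0],[0,0.1,4.9],255],
    [[0,0,0],[0,0.1,4.9],255],
    [[0,0,0],[-0.5,0.1,4.9],255],
    [[0,0,0],[-1.2,0.1,4.9],255],
    [[0,0,0],[-2.0,0.1,4.9],255],
    [[0,0,0],[-3.0,0.1,4.9],255],
  ],
)

```text
clock: 10.45
tcp_pos: [0.4465, 0.1228, 0.0265]
orientation: [0.0, -0.048, 0.999, 0.0]
wrist_force: [0.8, 0.4, -0.6]
finger_gap: 0.0114
grip_force: 39.7
```

```bash
python3 - <<'E'
from h import *
s=env.get_state(); print(s['clock'],s['tcp_pos'],s['wrist_force'],s['ft_torque'])
yaw=np.radians(5.55); d=s['tcp_pos'][:2]*1000-[554.4,133]; print('stage xy of TCP',R.from_euler('z',-yaw).apply([*d,0]))
E
```

```text
10.45 [0.4464991  0.12282859 0.02653394] [ 0.78009134  0.41419942 -0.58315925] [-0.02601419  0.02162529  0.06689672]
stage xy of TCP [-108.37879936    0.31183712    0.        ]
```

>>> carry_out(
  steps=[
    [[0,0,0],[-0.5,0,0.1],255],
    [[0,0,0],[-1.2,0,0.15],255],
    [[0,0,0],[-2,0,0.15],255],
    [[0,0,0],[-2.8,0,0.15],255],
    [[0,0,0],[-3.6,0,0.15],255],
    [[0,0,0],[-4.4,0,0.15],255],
    [[0,0,0],[-5.2,0,0.15],255],
    [[0,0,0],[-6,0,0.15],255],
  ],
)

```text
clock: 11.45
tcp_pos: [0.5058, 0.1285, 0.0248]
orientation: [0.0, -0.048, 0.999, 0.0]
wrist_force: [1.0, 0.9, -0.6]
finger_gap: 0.0114
grip_force: 39.7
```

```bash
cat > st.py <<'E'
from h import *
s=env.get_state(); print(s['clock'],s['tcp_pos'],s['wrist_force'],s['ft_torque'],s['finger_gap'])
yaw=np.radians(5.55); d=s['tcp_pos'][:2]*1000-[554.4,133]; print('stage xy of TCP',R.from_euler('z',-yaw).apply([*d,0]))
E
python3 st.py
```

```text
11.45 [0.50583495 0.12845776 0.02480022] [ 1.00821143  0.87176009 -0.63643864] [ 0.02286199 -0.01260714  0.01435169] 0.011436051518795013
stage xy of TCP [-48.77668548   0.17598696   0.        ]
```

>>> carry_out(
  steps=[
    [[0,0,0],[-0.2,0,0.1],255],
    [[0,0,0],[-0.4,0,0.1],255],
    [[0,0,0],[-0.6,0,0.15],255],
    [[0,0,0],[-0.7,0,0.15],255],
    [[0,0,0],[-0.8,0,0.15],255],
    [[0,0,0],[-0.9,0,0.15],255],
    [[0,0,0],[-1.0,0,0.15],255],
    [[0,0,0],[-1.1,0,0.15],255],
  ],
)

```text
clock: 12.45
tcp_pos: [0.5136, 0.1293, 0.0238]
orientation: [-0.002, -0.048, 0.999, -0.0]
wrist_force: [-10.2, -1.3, 13.3]
finger_gap: 0.0109
grip_force: 41.6
```

```bash
python3 st.py
```

```text
12.45 [0.51363883 0.12932548 0.02378425] [-10.24636418  -1.30048473  13.28095717] [-0.26795228  1.82987666 -0.03026838] 0.010905599395835911
stage xy of TCP [-40.92546956   0.28489736   0.        ]
```

>>> carry_out(
  steps=[
    [[0,0,0],[-1.05,0,0.1],230],
    [[0,0,0],[-1.0,0,0.05],180],
    [[0,0,0],[-1.0,0,0.05],150],
    [[0,0,0],[-1.0,0,0.05],130],
    [[0,0,0],[-1.0,0,-2],110],
    [[0,0,0],[-1.0,0,-6],90],
    [[0,0,0],[-1.0,0,-10],90],
    [[0,0,0],[-1.0,0,-13],90],
  ],
)

```text
clock: 13.45
tcp_pos: [0.527, 0.1305, 0.1551]
orientation: [0.001, -0.048, 0.999, 0.0]
wrist_force: [1.0, -1.4, 0.2]
finger_gap: 0.0551
grip_force: 0.0
```

```bash
python3 - <<'E'
from h import *
exec(open('car.py').read().replace('w3','w6'))
yaw=np.radians(5.55)
for a,cc,m in blobs(p,(100,120,60),(125,255,255),60):
    ys,xs=np.nonzero(m); P=np.array([np.array(c['origin'])+ray(c,x,y,True)/np.cos(np.hypot(x-c['cx'],y-c['cy'])/c['fx'])*d[y,x] for x,y in zip(xs,ys)]); 
    if cc[0]<400: print('bar',a,cc,P.mean(0))
print('expected handle',554.4-41*np.cos(yaw),133-41*np.sin(yaw))
goal([.6165,.1385,.15],95.55)
E
```

```text
13.45 [0.526987   0.13046412 0.15507544] 0.05514105493419038 0.5492467519551251
609 [318.5 209.2] ztop 0.0461024755091521 549 ((514.8533325195312, 128.82843017578125), (26.443208694458008, 11.108307838439941), 5.521575450897217)
499 [110.2 230.1] ztop 0.037112439859509204 304 ((547.8363037109375, -45.102935791015625), (12.159917831420898, 32.385047912597656), 42.743282318115234)
bar 695 [317.8 381. ] [0.60838719 0.13733044 0.10930156]
expected handle 513.5922006953881 129.03471111840287
turn [ 0.   0.4 -0. ] shift cm [-8.79 -0.06  0.95]
```

View pics/w6.png

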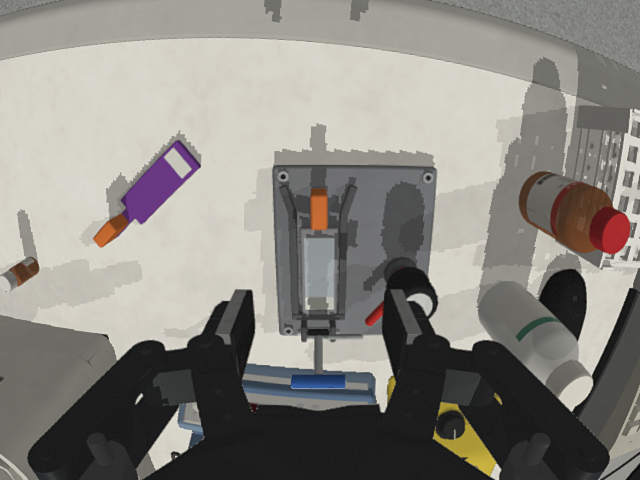

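The picture shows the carrier seated in the channel, with its handle at (318,209) and nose at the stop. The clip is still up with its bar at (318,381). The expected and measured handle positions agree within calibration error.

>>> carry_out(
  steps=[
    [[0,0,0],[-3,0,0],90],
    [[0,0,0],[-6,0,0],90],
    [[0,0,0],[-9,0,0.5],90],
    [[0,0,0],[-9.5,0,0.9],90],
    [[0,0,0],[-9.5,0,1],90],
    [[0,0,0],[-9.5,0,1],90],
    [[0,0,0],[-9.5,0,1],90],
    [[0,0,0],[-9.5,0,1],90],
  ],
)

```text
clock: 14.5
tcp_pos: [0.6205, 0.1396, 0.1438]
orientation: [0.0, -0.048, 0.999, 0.0]
wrist_force: [-0.6, -0.1, 0.1]
finger_gap: 0.0551
grip_force: 0.0
```

```bash
python3 st.py; python3 -c "
from h import *
goal([.616,.1388,.088],95.55)"
```

```text
14.5 [0.62050629 0.13959616 0.1438151 ] [-0.56014741 -0.14424705  0.14227069] [-0.0061948  -0.01964333 -0.04268673] 0.055145795687724306
stage xy of TCP [66.43433913  0.17181395  0.        ]
turn [ 0.  0. -0.] shift cm [ 0.46 -0.04  5.58]
```

>>> carry_out(
  steps=[
    [[0,0,0],[0.5,0,2],90],
    [[0,0,0],[0.5,0,4],90],
    [[0,0,0],[0.5,0,5.5],90],
    [[0,0,0],[0.5,0,5.5],90],
    [[0,0,0],[0.5,0,5.5],110],
    [[0,0,0],[0.5,0,5.5],150],
    [[0,0,0],[0.5,0,5.5],180],
    [[0,0,0],[0.5,0,5.5],180],
  ],
  force=30,
)

```text
clock: 15.5
tcp_pos: [0.6166, 0.139, 0.0894]
orientation: [0.001, -0.048, 0.999, -0.0]
wrist_force: [-0.7, -1.0, 4.7]
finger_gap: 0.0346
grip_force: 29.9
```

```bash
python3 st.py; python3 - <<'E'
from h import *
s=env.get_state(); q=rot(s['orientation'])
yaw=np.radians(5.55); X=np.array([np.cos(yaw),np.sin(yaw),0]); H=80.2; a0=np.arctan2(28.5,75)
f=lambda t: (70-H*np.cos(a0+t))*X+np.array([0,0,25.5+H*np.sin(a0+t)])
for t in np.arange(1.1,-.06,-.1): print(round(t,2),(q.inv().apply(f(t)-f(1.1))/10).round(2), f(t)[2])
E
```

```text
15.5 [0.61655974 0.13898439 0.08942492] [-0.65520658 -1.04859951  4.65910707] [-0.1915044   0.11298172  0.02299415] 0.034601931422686014
stage xy of TCP [ 6.24471186e+01 -5.54015980e-02  0.00000000e+00]
1.1 [0. 0. 0.] 105.23575472633307
1.0 [ 0.79 -0.    0.12] 103.97716247027105
0.9 [ 1.57 -0.    0.33] 101.93445234790707
0.8 [ 2.32 -0.    0.61] 99.12803444355355
0.7 [ 3.04 -0.    0.96] 95.5859495572324
0.6 [ 3.72 -0.    1.38] 91.34358903027014
0.5 [ 4.36 -0.    1.87] 86.44334112671422
0.4 [ 4.94 -0.    2.42] 80.93416750381037
0.3 [ 5.46 -0.    3.03] 74.87111400330798
0.2 [ 5.93 -0.    3.68] 68.31476065160506
0.1 [ 6.32 -0.01  4.38] 61.33061636414951
-0.0 [ 6.65 -0.01  5.11] 53.98846440201045
```

>>> carry_out(
  steps=[
    [[0,0,0],[0.4,0,0],180],
    [[0,0,0],[0.8,0,0.1],180],
    [[0,0,0],[1.6,0,0.3],180],
    [[0,0,0],[2.3,0,0.6],180],
    [[0,0,0],[3.0,0,0.95],180],
    [[0,0,0],[3.7,0,1.4],180],
    [[0,0,0],[4.35,0,1.9],180],
    [[0,0,0],[4.95,0,2.4],180],
  ],
)

```text
clock: 16.5
tcp_pos: [0.5664, 0.1342, 0.0638]
orientation: [0.0, -0.048, 0.999, -0.0]
wrist_force: [5.5, -1.7, -0.2]
finger_gap: 0.035
grip_force: 30.0
```

>>> carry_out(
  steps=[
    [[0,0,0],[0.3,0,0.3],180],
    [[0,0,0],[0.5,0,0.6],180],
    [[0,0,0],[0.75,0,0.95],180],
    [[0,0,0],[1.0,0,1.25],180],
    [[0,0,0],[1.2,0,1.6],180],
    [[0,0,0],[1.4,0,1.95],180],
    [[0,0,0],[1.55,0,2.3],180],
    [[0,0,0],[1.65,0,2.5],180],
  ],
)

```text
clock: 17.5
tcp_pos: [0.5498, 0.1326, 0.039]
orientation: [-0.0, -0.048, 0.999, -0.0]
wrist_force: [1.7, -4.0, 2.7]
finger_gap: 0.0345
grip_force: 30.6
```

```bash
python3 st.py
```

```text
17.5 [0.54975513 0.13260046 0.03898114] [ 1.68262113 -4.0346227   2.73000069] [-0.79021712 -0.49219318 -0.06533994] 0.034466890603294824
stage xy of TCP [-4.66173434  0.05155845  0.        ]
```

>>> carry_out(
  steps=[
    [[0,0,0],[0,0,0.1],180],
    [[0,0,0],[0,0,0.15],180],
    [[0,0,0],[0,0,0.2],180],
    [[0,0,0],[0,0,0.25],180],
    [[0,0,0],[0,0,0.3],180],
    [[0,0,0],[0,0,0.3],180],
    [[0,0,0],[0,0,0.3],180],
    [[0,0,0],[0,0,0.3],180],
  ],
)

```text
clock: 18.5
tcp_pos: [0.5493, 0.1326, 0.0375]
orientation: [-0.0, -0.048, 0.999, -0.0]
wrist_force: [-4.2, -5.2, 13.3]
finger_gap: 0.0347
grip_force: 31.3
```

```bash
python3 st.py
```

```text
18.5 [0.54927128 0.13256904 0.0374993 ] [-4.18123777 -5.2443134  13.32320711] [-0.99768194  0.74857097 -0.08825748] 0.034688285273179194
stage xy of TCP [-5.14635546  0.06708514  0.        ]
```

>>> carry_out(
  steps=[
    [[0,0,0],[0,0,0.1],140],
    [[0,0,0],[0,0,0.1],90],
    [[0,0,0],[0,0,0.1],90],
    [[0,0,0],[0,0,-2],90],
    [[0,0,0],[0,0,-6],90],
    [[0,0,-10],[-1,2,-9],70],
    [[0,0,-20],[-2,5,-10],60],
    [[0,0,-30],[-2.5,7,-10],60],
  ],
)

```text
clock: 19.5
tcp_pos: [0.5693, 0.2063, 0.1375]
orientation: [0.001, -0.308, 0.951, 0.0]
wrist_force: [0.7, -0.3, -0.1]
finger_gap: 0.065
grip_force: 0.0
```

>>> carry_out(
  steps=[
    [[0,0,-10],[0,0,0],60],
    [[0,0,-20],[0,0,0],60],
    [[0,0,-30],[0,0,0],60],
    [[0,0,-35],[0,0,0],60],
    [[0,0,-35],[0,0,0],60],
    [[0,0,-35],[0,0,0],60],
    [[0,0,-35],[0,0,0],60],
    [[0,0,-35],[0,0,0],60],
  ],
)

```text
clock: 20.5
tcp_pos: [0.5683, 0.2048, 0.1363]
orientation: [0.0, -0.577, 0.817, 0.0]
wrist_force: [0.2, 0.5, -0.2]
finger_gap: 0.0652
grip_force: 0.0
```

```bash
python3 - <<'E'
from h import *
s=env.get_state(); print(s['clock'],s['tcp_pos'],s['joint_pos'],s['finger_gap'])
goal([.5675,.2046,.044],160.5)
c=env.get_calibration('wrist'); p,d=env.read_camera('wrist'); cv2.imwrite('pics/w7.png',p[:,:,::-1]); np.savez('w7.npz',p=p,d=d,**{k:c[k] for k in c})
p,_=env.read_camera('top'); cv2.imwrite('pics/t7.png',cv2.resize(p[190:290,220:310,::-1],(540,600),interpolation=2))
E
```

```text
20.5 [0.56826261 0.20482039 0.13629509] [ 2.13025308e-01  4.10612469e-01 -4.84407174e-02  1.11172450e+00
  1.65780571e-04 -1.01706034e+00] 0.0651864994906707
turn [ 0.  0. -0.] shift cm [0.05 0.06 9.23]
```

View pics/w7.png

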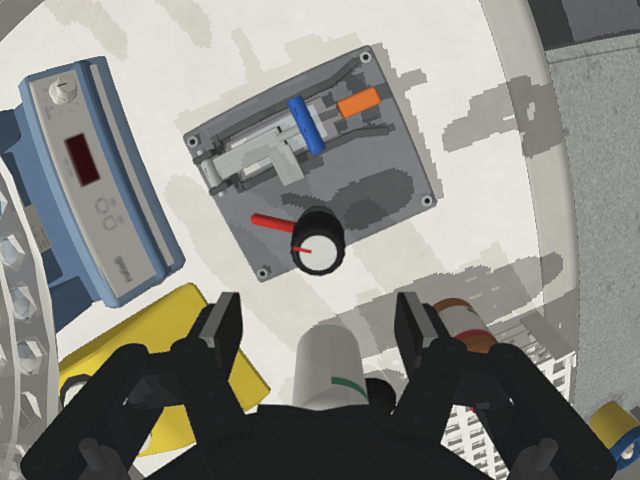

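The clip is flat on the carrier: its bar is at (307,125), its ear at (288,165) and the handle at (360,101). The knob top is at (319,253) and the red lug points clear of the ear with its tip at (255,219).

```bash
python3 - <<'E'
from h import *
z=np.load('w7.npz'); p=z['p']; cal={k:z[k] for k in ('fx','fy','cx','cy','origin','orientation')}
k=onz(cal,319,254,.073,True); print('knob',k)
K=np.array([.5675,.2046]); l=onz(cal,255,219,.038,True)[:2]; v=l-K; a=np.degrees(np.arctan2(v[1],v[0])); print('lug tip',l,np.linalg.norm(v),'stage angle',a-5.55,'lug rad',np.radians(-38.4-(a-5.55)))
for a,cc,m in blobs(p,(100,120,60),(125,255,255),60):
    ys,xs=np.nonzero(m); P=np.array([np.array(cal['origin'])+ray(cal,x,y,True)/np.cos(np.hypot(x-cal['cx'],y-cal['cy'])/cal['fx'])*z['d'][y,x] for x,y in zip(xs,ys)]); print(cc,P.mean(0),np.percentile(P[:,2],90))
E
```

```text
knob [0.5666642 0.204675  0.073    ]
lug tip [0.60357204 0.17900405] 0.04423058168543869 stage angle -40.90870041529399 lug rad 0.043785082193029304
[305.8 124.7] [0.54893625 0.13154117 0.05956981] 0.05895760383624284
[626.5 447.9] [-0.43804318  1.9210547  -0.5028018 ] -0.4789994619152373
```

>>> carry_out(
  steps=[
    [[0,0,0],[0.1,0,3],60],
    [[0,0,0],[0.1,0,6],60],
    [[0,0,0],[0.1,0,8.2],60],
    [[0,0,0],[0.1,0,9.2],60],
    [[0,0,0],[0.1,0,9.2],60],
    [[0,0,0],[0.1,0,9.2],120],
    [[0,0,0],[0.1,0,9.2],190],
    [[0,0,0],[0.1,0,9.2],200],
  ],
  force=50,
)

```text
clock: 21.6
tcp_pos: [0.5685, 0.2042, 0.0458]
orientation: [0.001, -0.577, 0.817, -0.0]
wrist_force: [-1.6, 0.2, 6.0]
finger_gap: 0.0324
grip_force: 49.5
```

>>> carry_out(
  steps=[
    [[0,0,4],[0,0,0],200],
    [[0,0,9],[0,0,0],200],
    [[0,0,14],[0,0,0],200],
    [[0,0,19],[0,0,0],200],
    [[0,0,24],[0,0,0],200],
    [[0,0,29],[0,0,0],200],
    [[0,0,33],[0,0,0],200],
    [[0,0,36],[0,0,0],200],
  ],
  force=50,
)

```text
clock: 22.6
tcp_pos: [0.5683, 0.2043, 0.0458]
orientation: [0.001, -0.296, 0.955, 0.0]
wrist_force: [-3.0, 0.6, 5.8]
finger_gap: 0.0327
grip_force: 49.5
```

```bash
python3 st.py; python3 -c "
from h import *
s=env.get_state(); print(s['joint_pos'],s['tau'],np.abs(s['qvel']).max())"
```

```text
22.6 [0.56831055 0.20432486 0.04579751] [-2.96942567  0.55592492  5.77424434] [0.10231945 0.54570391 0.11725137] 0.032665075162936846
stage xy of TCP [20.74348213 69.64514758  0.        ]
[ 2.11992467e-01  4.80824822e-01 -1.77119928e-01  9.11145042e-01
  5.78195676e-04 -3.89014783e-01] [ -1.01246953 -49.99908686  25.34667134  -1.03254844  -0.30517953
  -0.24074421] 0.41135185249320083
```

>>> carry_out(
  steps=[
    [[0,0,1],[0,0,0],200],
    [[0,0,2],[0,0,0],200],
    [[0,0,3],[0,0,0],200],
    [[0,0,4],[0,0,0],200],
    [[0,0,5],[0,0,0],200],
    [[0,0,6],[0,0,0],200],
    [[0,0,7],[0,0,0],200],
    [[0,0,8],[0,0,0],200],
  ],
)

```text
clock: 23.6
tcp_pos: [0.5683, 0.2043, 0.0458]
orientation: [0.001, -0.229, 0.973, 0.0]
wrist_force: [-3.1, -0.5, 6.7]
finger_gap: 0.0328
grip_force: 49.5
```

```bash
cat > tq.py <<'E'
from h import *
s=env.get_state(); print(s['clock'],'yaw',2*np.degrees(np.arctan2(s['orientation'][2],s['orientation'][1]))-90,s['ft_torque'],s['tau'][5])
E
python3 tq.py
```

```text
23.6 yaw 116.51320379533811 [0.10382065 0.50166772 0.15168139] 0.005335869791451842
```

>>> carry_out(
  steps=[
    [[0,0,1],[0,0,0],200],
    [[0,0,1.5],[0,0,0],200],
    [[0,0,2],[0,0,0],200],
    [[0,0,2.5],[0,0,0],200],
    [[0,0,3],[0,0,0],200],
    [[0,0,3.5],[0,0,0],200],
    [[0,0,4],[0,0,0],200],
    [[0,0,4],[0,0,0],200],
  ],
)

```text
clock: 24.6
tcp_pos: [0.5682, 0.2044, 0.0458]
orientation: [0.001, -0.195, 0.981, 0.0]
wrist_force: [-3.0, 1.2, 6.9]
finger_gap: 0.0325
grip_force: 49.6
```

```bash
python3 tq.py
```

```text
24.6 yaw 112.53318491637697 [0.13861717 0.49074199 0.10568881] 0.0612642802298069
```

>>> carry_out(
  steps=[
    [[0,0,1],[0,0,0],200],
    [[0,0,1.5],[0,0,0],200],
    [[0,0,2],[0,0,0],200],
    [[0,0,2.5],[0,0,0],200],
    [[0,0,3],[0,0,0],200],
    [[0,0,3.5],[0,0,0],200],
    [[0,0,4],[0,0,0],200],
    [[0,0,4.5],[0,0,0],200],
  ],
)

```text
clock: 25.6
tcp_pos: [0.5683, 0.2044, 0.0458]
orientation: [0.001, -0.157, 0.988, 0.0]
wrist_force: [-2.2, 1.2, 6.3]
finger_gap: 0.0327
grip_force: 49.5
```

```bash
python3 tq.py
```

```text
25.6 yaw 108.0293290223315 [0.16314471 0.4838307  0.12955181] 0.07805746514350176
```

>>> carry_out(
  steps=[
    [[0,0,0.5],[0,0,0],200],
    [[0,0,1],[0,0,0],200],
    [[0,0,1.5],[0,0,0],200],
    [[0,0,2],[0,0,0],200],
    [[0,0,2.5],[0,0,0],200],
    [[0,0,3],[0,0,0],200],
    [[0,0,3.5],[0,0,0],200],
    [[0,0,4],[0,0,0],200],
  ],
)

```text
clock: 26.6
tcp_pos: [0.5682, 0.2044, 0.0458]
orientation: [0.001, -0.122, 0.992, 0.0]
wrist_force: [-2.3, 1.8, 6.4]
finger_gap: 0.0327
grip_force: 49.6
```

```bash
python3 tq.py
```

```text
26.6 yaw 104.04374119500784 [0.14742304 0.52385915 0.17018764] 0.15409816056489944
```

>>> carry_out(
  steps=[
    [[0,0,0.5],[0,0,0],200],
    [[0,0,1],[0,0,0],200],
    [[0,0,1.5],[0,0,0],200],
    [[0,0,2],[0,0,0],200],
    [[0,0,2.5],[0,0,0],200],
    [[0,0,3],[0,0,0],200],
    [[0,0,3.5],[0,0,0],200],
    [[0,0,4],[0,0,0],200],
  ],
)

```text
clock: 27.6
tcp_pos: [0.5682, 0.2044, 0.0458]
orientation: [0.001, -0.087, 0.996, 0.0]
wrist_force: [-4.0, 0.8, 6.7]
finger_gap: 0.0329
grip_force: 49.5
```

```bash
python3 tq.py; python3 - <<'E'
from h import *
p,d=env.read_camera('side'); cv2.imwrite('pics/s8.png',cv2.resize(p[170:270,250:370,::-1],(720,600),interpolation=cv2.INTER_CUBIC))
E
```

```text
27.6 yaw 100.03935824526963 [0.19868967 0.60206643 0.15722827] 0.10682217311114073
```

View pics/s8.png

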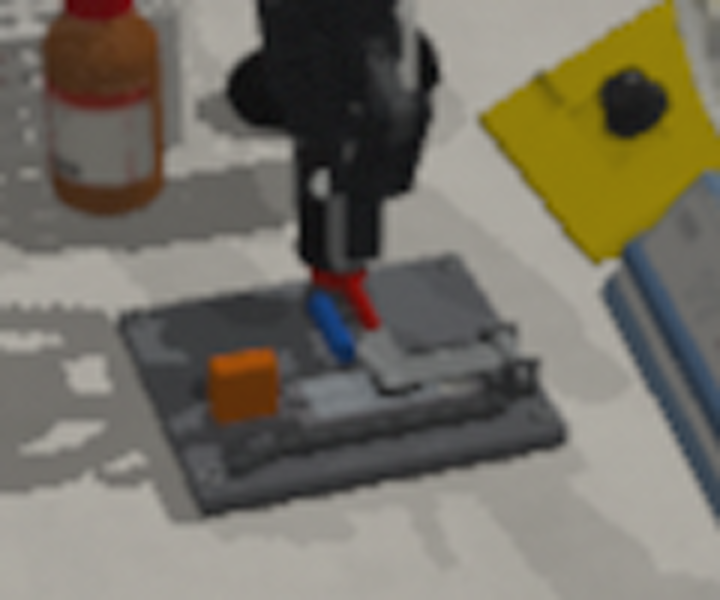

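The enlarged side view shows the lug, tip at (372,325), over the clip's ear and parallel to the bar. It is at its stop, with the clip flat and the carrier seated. I'll now wind through the clicks while watching the torque.

>>> carry_out(
  steps=[
    [[0,0,0.5],[0,0,0],200],
    [[0,0,1],[0,0,0],200],
    [[0,0,1.5],[0,0,0],200],
    [[0,0,2],[0,0,0],200],
    [[0,0,2.5],[0,0,0],200],
    [[0,0,3],[0,0,0],200],
    [[0,0,3.5],[0,0,0],200],
    [[0,0,4],[0,0,0],200],
  ],
)

```text
clock: 28.65
tcp_pos: [0.5682, 0.2045, 0.0458]
orientation: [0.001, -0.052, 0.999, 0.001]
wrist_force: [-1.8, 1.3, 6.2]
finger_gap: 0.0326
grip_force: 49.6
```

```bash
python3 tq.py
```

```text
28.65 yaw 96.01629468625214 [ 0.16704234  0.59472328 -0.04376176] -0.05647137528285384
```

>>> carry_out(
  steps=[
    [[0,0,0.5],[0,0,0],200],
    [[0,0,1],[0,0,0],200],
    [[0,0,1.5],[0,0,0],200],
    [[0,0,2],[0,0,0],200],
    [[0,0,2.5],[0,0,0],200],
    [[0,0,3],[0,0,0],200],
    [[0,0,3.5],[0,0,0],200],
    [[0,0,4],[0,0,0],200],
  ],
)

```text
clock: 29.65
tcp_pos: [0.5682, 0.2045, 0.0458]
orientation: [0.001, -0.017, 1.0, 0.001]
wrist_force: [-2.5, 0.8, 6.4]
finger_gap: 0.0325
grip_force: 49.6
```

```bash
python3 tq.py
```

```text
29.65 yaw 92.00338065459383 [ 0.23638091  0.61105102 -0.09281365] -0.1424132427200675
```

>>> carry_out(
  steps=[
    [[0,0,0.5],[0,0,0],200],
    [[0,0,1],[0,0,0],200],
    [[0,0,1.5],[0,0,0],200],
    [[0,0,2],[0,0,0],200],
    [[0,0,2.5],[0,0,0],200],
    [[0,0,3],[0,0,0],200],
    [[0,0,3.5],[0,0,0],200],
    [[0,0,4],[0,0,0],200],
  ],
)

```text
clock: 30.65
tcp_pos: [0.5682, 0.2045, 0.0458]
orientation: [0.001, 0.017, 1.0, 0.001]
wrist_force: [-2.2, 1.7, 6.2]
finger_gap: 0.0326
grip_force: 49.6
```

```bash
python3 tq.py
```

```text
30.65 yaw 88.0204359173587 [0.22027061 0.55383962 0.03618631] -0.05656577297486365
```

>>> carry_out(
  steps=[
    [[0,0,0.5],[0,0,0],200],
    [[0,0,1],[0,0,0],200],
    [[0,0,1.5],[0,0,0],200],
    [[0,0,2],[0,0,0],200],
    [[0,0,2.5],[0,0,0],200],
    [[0,0,3],[0,0,0],200],
    [[0,0,3.5],[0,0,0],200],
    [[0,0,4],[0,0,0],200],
  ],
)

```text
clock: 31.65
tcp_pos: [0.5682, 0.2045, 0.0458]
orientation: [0.001, 0.052, 0.999, 0.001]
wrist_force: [-1.9, 1.5, 6.0]
finger_gap: 0.0328
grip_force: 49.5
```

```bash
python3 tq.py
```

```text
31.65 yaw 84.0376216643256 [0.22757237 0.5446959  0.13636583] 0.09681666735559702
```

The torque has risen and fallen once, passing the first detent near 71° of turn. I'll go on to the second detent at about 93°, 16.5° further.

>>> carry_out(
  steps=[
    [[0,0,1],[0,0,0],200],
    [[0,0,2],[0,0,0],200],
    [[0,0,3],[0,0,0],200],
    [[0,0,4],[0,0,0],200],
    [[0,0,5],[0,0,0],200],
    [[0,0,6],[0,0,0],200],
    [[0,0,7],[0,0,0],200],
    [[0,0,8],[0,0,0],200],
  ],
)

```text
clock: 32.65
tcp_pos: [0.5682, 0.2046, 0.0458]
orientation: [0.001, 0.122, 0.993, 0.001]
wrist_force: [-2.6, 1.6, 6.4]
finger_gap: 0.0326
grip_force: 49.5
```

```bash
python3 tq.py
```

```text
32.65 yaw 76.02105646775274 [0.23675246 0.60031042 0.09550445] -0.02140774391591549
```

>>> carry_out(
  steps=[
    [[0,0,1],[0,0,0],200],
    [[0,0,2],[0,0,0],200],
    [[0,0,3],[0,0,0],200],
    [[0,0,4],[0,0,0],200],
    [[0,0,5],[0,0,0],200],
    [[0,0,6],[0,0,0],200],
    [[0,0,7],[0,0,0],200],
    [[0,0,8],[0,0,0],200],
  ],
)

```text
clock: 33.65
tcp_pos: [0.5682, 0.2046, 0.0458]
orientation: [0.001, 0.191, 0.982, 0.001]
wrist_force: [-3.2, 2.1, 5.0]
finger_gap: 0.0329
grip_force: 49.5
```

```bash
python3 tq.py
```

```text
33.65 yaw 67.9948412254428 [ 0.26685128  0.51639426 -0.09028351] -0.20132360514253378
```

>>> carry_out(
  steps=[
    [[0,0,0.5],[0,0,0],200],
    [[0,0,0.5],[0,0,0],150],
    [[0,0,0.5],[0,0,0],90],
    [[0,0,0.5],[0,0,0],60],
    [[0,0,0.5],[0,0,-1.5],60],
    [[0,0,0.5],[0,0,-5],60],
    [[0,0,0.5],[0,0,-9],60],
    [[0,0,0.5],[0,0,-12],60],
  ],
)

```text
clock: 34.65
tcp_pos: [0.5686, 0.204, 0.1674]
orientation: [0.001, 0.195, 0.981, 0.001]
wrist_force: [0.6, 0.3, -0.1]
finger_gap: 0.0652
grip_force: 0.0
```

>>> carry_out(
  steps=[
    [[0,0,-10],[1,0,-2],60],
    [[0,0,-20],[3,0,-2],60],
    [[0,0,-30],[5,0,-2],60],
    [[0,0,-30],[5,0,-2],60],
    [[0,0,-30],[5,0,-2],60],
    [[0,0,-30],[5,0,-2],60],
    [[0,0,-30],[5,0,-2],60],
    [[0,0,-30],[5,0,-2],60],
  ],
)

```text
clock: 35.65
tcp_pos: [0.522, 0.2228, 0.1841]
orientation: [-0.0, -0.065, 0.998, -0.0]
wrist_force: [0.3, 0.3, -0.9]
finger_gap: 0.0657
grip_force: 0.0
```

```bash
python3 - <<'E'
from h import *
c=env.get_calibration('wrist'); p,d=env.read_camera('wrist'); cv2.imwrite('pics/w9.png',p[:,:,::-1])
K=np.array([.5675,.2046])
for a,cc,m in blobs(p,(0,180,90),(4,255,255),30):
    ys,xs=np.nonzero(m); w=np.array([onz(c,x,y,.038,True)[:2] for x,y in zip(xs,ys)])-K
    if np.linalg.norm(w.mean(0))<.06: i=np.argmax(np.linalg.norm(w,axis=1)); a=np.degrees(np.arctan2(w[i,1],w[i,0]))-5.55; print(cc,w[i],a,'lug',np.radians(-38.4-a))
print(env.get_state()['tcp_pos'],env.get_state()['clock'])
E
```

```text
[252.7 263.5] [ 0.00268066 -0.04678051] -92.2703674817964 lug 0.9402152818166336
[0.52187817 0.22284526 0.18412232] 35.7
```

View pics/w9.png

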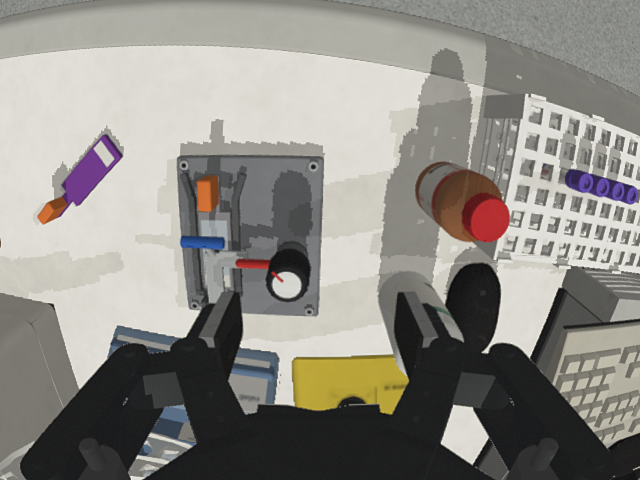

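The lug (tip at about (238,264)) points straight at the clip's ear, measured at its 0.9 rad stop. The knob's pointer at (278,275) is about 45° past the lug, which is two clicks. The carrier and clip are in place, the bottle is undisturbed and the robot is clear.

```bash
python3 -c "
from workcell import env
print(env.hand_in())"
```

```text
the job is handed in; nothing more can be done
None
```

The job is handed in at about 36 s: the carrier sits against the end stop with the clip flat on it, the lug is at its stop over the clip's ear, and the clutch was taken through about two clicks (judged from torque and the knob's pointer). The arm touches nothing, and the bottle, vial and beaker were never touched.

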